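# Pack the paint pots and put the carry caddy away

### The arm

A 7-joint arm with a two-finger parallel gripper is mounted at the origin on the work surface. World frame = base frame: x ahead of the robot, y to its left, z up, the work surface at z = 0. Lengths are in m, angles in degrees, forces in N, time in s.
With the tool pointing down it reaches from about 0.425 to 0.95 m from the base axis. Payload 4.7 kg.
Tool frame: the origin (TCP) lies midway between the tips of the shut fingers; the grasp point (between the pads) lies 19 mm behind it; z points along the fingers, y is the direction in which the jaws open and shut (so a half turn about z gives the same grasp; the last joint's range is limited). The gripper opens to 87 mm and grips with 3 to 60 N. Pads are 19 mm wide; open, the fingers measure 117 mm over their backs; the gripper's body (75 mm by 190 mm) begins 51 mm behind the grasp point.
Start: joints at [68.417, 26.849, -2.785, 87.806, 1.381, 65.374, -4.715], TCP at [0.23, -0.635, 0.223] pointing down, gripper open.
Joint ranges: [-148.3, 148.3], [-19.14, 114.17], [-79.39, 73.82], [5.75, 140.21], [-59.74, 239.74], [12.07, 113.84], [-152.46, 152.46]. Speed limits (degrees/s): [147.25, 147.25, 180, 180, 180, 180, 180].

### API

Orientations are given as [roll, pitch, yaw] about the fixed x, y, z axes, in that order (R = Rz(yaw) Ry(pitch) Rx(roll)).
In Python, from station import manip gives the robot as it stands. Calls block until the motion is done:
- manip.move_pose(position, orientation): joint-space move of the TCP to a pose.
- manip.move_l(position, frame=None, speed=0.15): straight line of the TCP; frame=None keeps the orientation; speed is the mean speed in m/s.
- manip.movej(angles): joint-space move.
- manip.ungrasp() and manip.gripper_close(): open the fingers fully, or close them until they stop; the grip force is fixed at half the most.
- manip.hold(seconds).
- manip.solve_ik(position, orientation): joint angles nearest the present ones, or None.
- manip.capture(name): name is "scene" or "top" or "wrist"; returns a dict with "frame" (400x640x3 uint8, red, green, blue), "intrinsics" (3x3 intrinsics, pixels), "extrinsics" (4x4, takes a point from world to camera coordinates). Camera axes: x right, y down, z forward; pixel columns grow to the right and rows downward; lengths in m; the calibration is good to about 2 mm. A picture is of the moment at which its call begins. There is no depth.
A pose or a line that the arm cannot do raises manip.IKError and nothing moves.
- manip.hand_in(): hands the job in, once; it reports no verdict.
Readings, each from a call of its own:
- manip.get_clock(): time.
- manip.get_joints(): joint angles.
- manip.get_qd(): joint speeds.
- manip.get_joint_efforts(): joint torques, N m.
- manip.get_ee_pos(): TCP position.
- manip.get_tool_rot(): TCP orientation.
- manip.get_force(): force on the tool from outside, world axes, zero at the start.
- manip.get_ft_torque(): the same for the moment, N m.
- manip.get_gripper_width(): opening from 0.0 (shut) to 1.0 (fully open).
Only numpy, scipy, OpenCV 4.12 (cv2) and the standard library are available. Lean on these libraries where they do the work, as an engineer would, in place of code of your own. Each camera call takes 0.05 s, during which the arm holds its last target.

### The job

Clear up after painting: lift every lidded paint pot off the spinning turntable (or from wherever it has got to) and stand it upright in the grey carry caddy, leaving the open water beaker on the turntable. When all the pots are in, swing the caddy's carry handle up from its side until it clicks upright, then carry the caddy by the handle and set it down flat inside the shallow wooden tray, let go, and leave the handle up. Leave the glue sticks and the scissors where they are.

Things in the scene. Friction and masses are not known exactly. Their poses are not given: they have to be found in the camera images.
- pot1_center (a point): lidded paint pot: upright plastic cylinder 52 mm in diameter and 70 mm tall, white with a grey ribbed screw lid (all four pots are alike), 45 to 85 g; the point is its centre, 35 mm above its base; z is its axis, up out of the lid. May be absent (None). Pots start standing on the turntable
- pot2_center (a point): lidded paint pot: upright plastic cylinder 52 mm in diameter and 70 mm tall, white with a grey ribbed screw lid (all four pots are alike), 45 to 85 g; the point is its centre, 35 mm above its base; z is its axis, up out of the lid. May be absent (None). Pots start standing on the turntable
- pot3_center (a point): lidded paint pot: upright plastic cylinder 52 mm in diameter and 70 mm tall, white with a grey ribbed screw lid (all four pots are alike), 45 to 85 g; the point is its centre, 35 mm above its base; z is its axis, up out of the lid. May be absent (None). Pots start standing on the turntable
- pot4_center (a point): lidded paint pot: upright plastic cylinder 52 mm in diameter and 70 mm tall, white with a grey ribbed screw lid (all four pots are alike), 45 to 85 g; the point is its centre, 35 mm above its base; z is its axis, up out of the lid. May be absent (None). Pots start standing on the turntable
- beaker_center (a point): open white plastic water beaker, 60 mm in diameter at the rim, 65 mm tall, empty, standing on the turntable among the pots; it has no lid. The point is on its axis 32 mm above its base. It stays on the turntable, upright
- disc_top (a point): centre of the turntable's upper face, 22 mm above the table. Round wooden turntable 250 mm in diameter on a fixed foot; it spins freely about the vertical with hardly any friction, so that any sideways touch on it or on what stands on it may turn it. A rim 4 mm thick round its edge stands 6 mm above the face
- disc (a joint): angle of the turntable (rad), free to turn either way
- caddy_floor (a point): centre of the inner floor of the grey carry caddy, 7 mm above the foot of its rubber feet. Loose, 0.5 kg; open trough 252 mm (x) by 124 mm (y) outside, walls 4 mm thick, rims 63 mm up (mid-ends 89 mm). A 4 mm divider across the middle makes two compartments 120 by 116 mm; each takes two pots side by side along x, pot centres 31 and 91 mm from the middle
- caddy_hinge (a point): middle of the handle's hinge line, 65 mm above the underside of the caddy's feet; the hinge line runs along the caddy's x. Moves with the caddy, not with the handle
- handle_grip (a point): middle of the round grip bar of the caddy's black bail handle: bar 14 to 15 mm thick, 120 mm long, parallel to the caddy's x, 120 mm from the hinge line. Folded, it lies out to the caddy's +y side, 51 mm clear of the long wall, 65 mm above the table. Two dog-leg arms join it to hubs on the caddy's ends. Handle 0.12 kg
- handle (a joint): angle of the carry handle: 0 folded level to the caddy's +y side, 1.571 (end stop) upright over its middle, bar 185 mm above the caddy's underside. Let go below 1.1 it falls back; from there a sprung ball resists (under 0.1 N m) up to 1.38, after which it snaps to its end and stays. The bar turns in a light grip; a hard one drags or tips the caddy
- tray_floor (a point): centre of the inner floor of the shallow rectangular dark wooden tray, 5 mm above the table. The tray is fixed, 350 mm (its x) by 200 mm (its y) outside and 18 mm high, walls 5 mm thick. The caddy goes in it with its long side along the tray's long side, either way round
- glue1: white glue stick with a black foot, 28 mm in diameter, 100 mm tall, standing on the table; leave alone. Origin at the centre of its base
- glue2: second glue stick like the first; leave alone. Origin at the centre of its base
- scissors: pair of scissors with red loops, 160 mm long, lying on the table; leave alone. Origin at the pivot, underside
Not all that is in view belongs to the job. What is shaped like the part that bears pot2_center but purple or red is not meant. Leave any green look-alike of the part that bears pot4_center alone.

How it is judged:
By the outcome, as a careful person would: the job done as asked, in the order asked, and still so for the second after the job is handed in, with the robot touching nothing.
Of pot1, pot2, pot3, pot4 only 2 to 4 are there at a start; the rules pass over those that are not, and their reading is None.
At some moment in a run one of pot1, pot2, pot3, pot4 may be knocked a few centimetres aside while the robot is not near it.
It also fails if it takes over 210 s, if anything falls off the work surface, if the arm or the gripper's body presses on something with over 40 N, if the wrist force passes 120 N, or if a joint passes its speed limit or range.

## Working session

There is one attempt and no reset: what is moved stays moved. The work goes in short steps, each a Python script; the robot and the scene stay as the last script left them, time stands still between calls to the robot, and variables do not carry over. Pictures are saved under pics/ and viewed, and the job is handed in when it is done.

```bash
ls; mkdir -p pics
cat > h.py <<'E'
from station import manip as m
import numpy as np, cv2, json
def snap(cam,name):
    c=m.capture(cam); cv2.imwrite(f'pics/{name}.png',cv2.cvtColor(c['frame'],cv2.COLOR_RGB2BGR))
    np.savez(f'pics/{name}.npz',f=c['frame'],K=c['intrinsics'],E=c['extrinsics']); return c
def load(name):
    d=np.load(f'pics/{name}.npz'); return d['f'],d['K'],d['E']
def ray(name,u,v,z):
    _,K,E=load(name); R=E[:3,:3];t=E[:3,3]; o=-R.T@t; d=R.T@np.linalg.inv(K)@np.array([u,v,1.]); s=(z-o[2])/d[2]; return o+s*d
def proj(name,p):
    _,K,E=load(name); q=K@(E[:3,:3]@np.array(p)+E[:3,3]); return q[:2]/q[2]
def crop(name,out,x0,y0,x1,y1,s):
    f,_,_=load(name); c=cv2.cvtColor(f[y0:y1,x0:x1],cv2.COLOR_RGB2BGR); cv2.imwrite(f'pics/{out}.png',cv2.resize(c,None,fx=s,fy=s,interpolation=cv2.INTER_CUBIC))
E
python3 - <<'E'
from h import *
for c in ['scene','top','wrist']:
    snap(c,c+'0'); f,K,E=load(c+'0'); print(c,K.tolist(),(-E[:3,:3].T@E[:3,3]).round(3),E[:3,:3].round(2).tolist())
print(m.get_clock(),m.get_ee_pos(),m.get_tool_rot(),m.get_joints())
E
```

```text
pics
scene [[410.8380609328857, 0.0, 319.3980475165936], [0.0, 410.8380609328857, 201.28056671291856], [0.0, 0.0, 1.0]] [ 1.308 -0.221  1.016] [[0.24, 0.97, 0.01], [0.74, -0.17, -0.65], [-0.63, 0.16, -0.76]]
top [[390.05486206812486, 0.0, 311.6880809096624], [0.0, 390.05486206812486, 198.61025988555377], [0.0, 0.0, 1.0]] [ 0.365 -0.002  0.945] [[-0.08, -1.0, -0.0], [-0.97, 0.08, -0.21], [0.21, -0.02, -0.98]]
wrist [[312.64046283515955, 0.0, 319.75632904708283], [0.0, 312.64046283515955, 199.46704696527567], [0.0, 0.0, 1.0]] [ 0.296 -0.611  0.384] [[0.34, -0.94, -0.0], [-0.91, -0.33, 0.26], [-0.24, -0.09, -0.97]]
0.15 [ 0.22992208 -0.63414806  0.22172572] [-1.79912666e+02  1.90379021e-03  1.99277870e+01] [68.41789685 26.88815244 -2.78559042 87.85768467  1.38055939 65.37504345
 -4.71641482]
```

View pics/scene0.png

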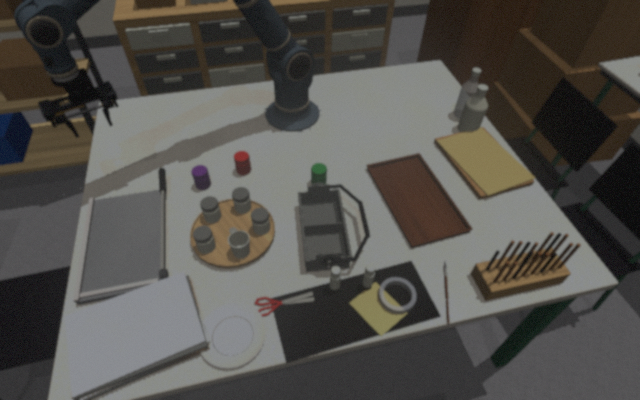

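View pics/top0.png

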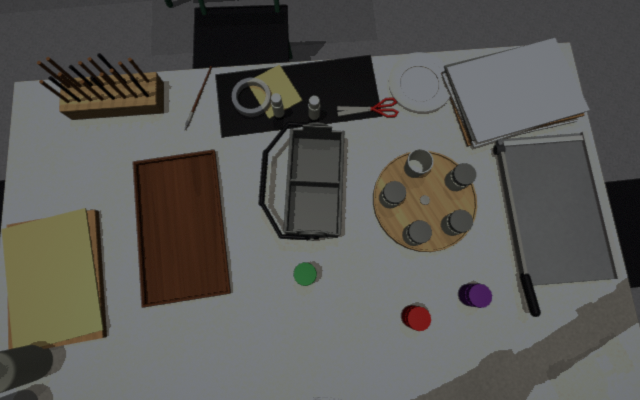

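View pics/wrist0.png

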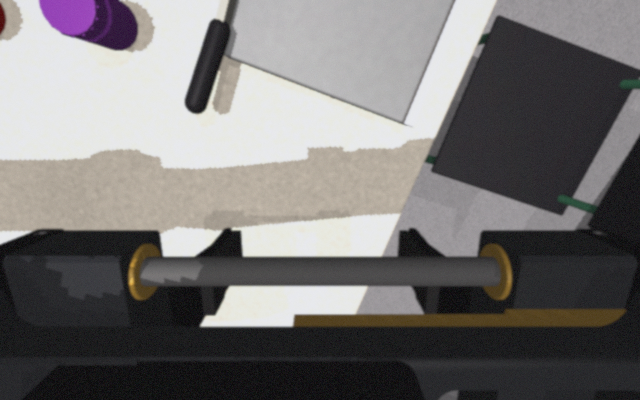

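Run:
```python
from h import *
crop('top0','t_disc',365,140,485,260,5)
crop('top0','t_cad',255,120,355,245,4.8)
crop('top0','t_tray',125,140,240,310,3.5)
crop('scene0','s_disc',180,175,380,275,4)
```

```text
(no output)
```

View pics/t_disc.png

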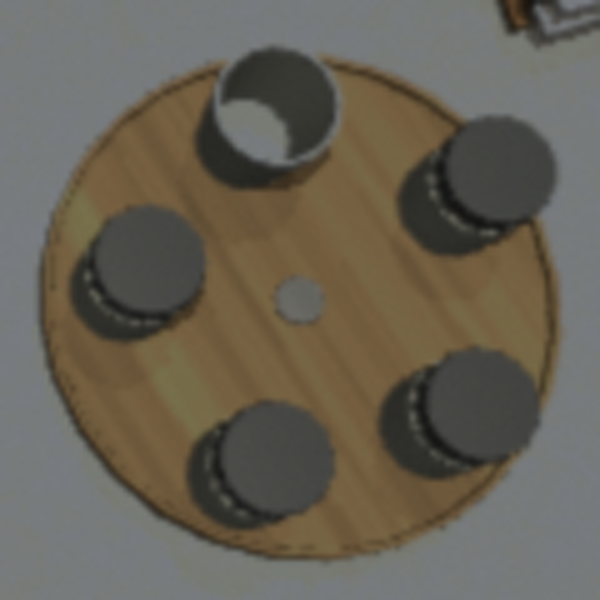

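View pics/t_cad.png

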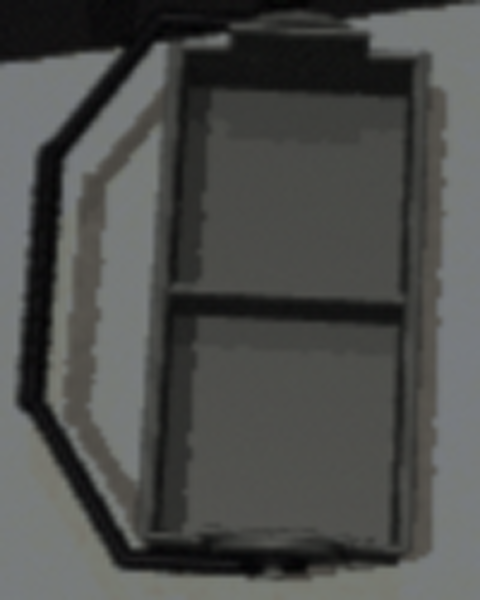

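View pics/t_tray.png

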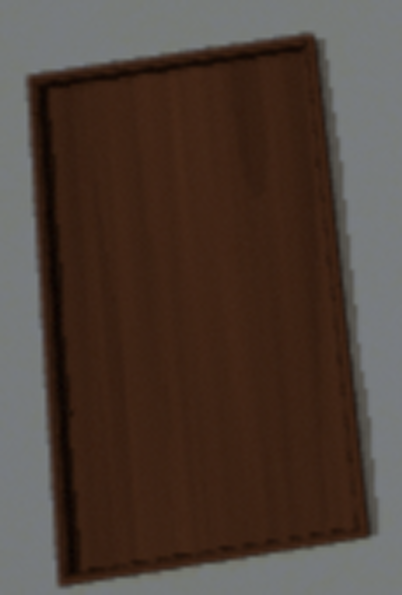

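View pics/s_disc.png

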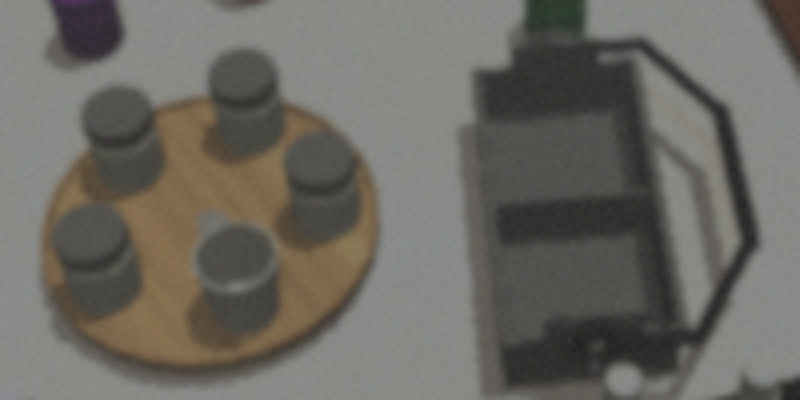

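Run:
```python
from h import *
def tc(u,v,x0,y0,s): return (u+.5)/s-.5+x0,(v+.5)/s-.5+y0
def P(n,uv,z): print(n,ray('top0',*uv,z).round(4)); return ray('top0',*uv,z)
print('pots')
for n,u,v,z in [('a',150,261,.092),('b',276,458,.092),('c',482,405,.092),('d',498,170,.092),('beaker',277,105,.087),('disc',300,301,.022)]:
    P(n,tc(u,v,365,140,5),z)
for u,v in [(41,300),(560,320),(300,55),(310,560)]: P('edge',tc(u,v,365,140,5),.028)
print('caddy')
for n,u,v,z in [('tl',170,45,.063),('tr',430,55,.063),('bl',140,548,.063),('br',413,553,.063),('g1',48,150,.065),('g2',30,403,.065),('div1',172,293,.06),('div2',403,303,.06)]:
    P(n,tc(u,v,255,120,4.8),z)
print('tray')
c=[P('t',tc(u,v,125,140,3.5),.018) for u,v in [(30,77),(315,36),(370,535),(63,583)]]
print(np.mean(c,0), [np.linalg.norm(c[i]-c[(i+1)%4]) for i in range(4)])
for n,u,v,z in [('green',305,274,.07),('red',418,318,.07),('purple',479,296,.07),('gl1',278,98,.1),('gl2',315,100,.1),('sc',378,108,0)]: P(n,(u,v),z)
# scene check
print('scene')
for n,u,v in [('a',318,155),('b',244,74),('c',119,113),('d',92,232)]:
    print(n,ray('scene0',*tc(u,v,180,175,4),.092).round(4))
```

```text
pots
a [ 0.5505 -0.2025  0.092 ]
b [ 0.4579 -0.2468  0.092 ]
c [ 0.4742 -0.3408  0.092 ]
d [ 0.5804 -0.3651  0.092 ]
beaker [ 0.6203 -0.2709  0.087 ]
disc [ 0.5404 -0.2889  0.022 ]
edge [ 0.5494 -0.163   0.028 ]
edge [ 0.5204 -0.41    0.028 ]
edge [ 0.6626 -0.3042  0.028 ]
edge [ 0.4162 -0.2745  0.028 ]
caddy
tl [0.7306 0.0226 0.063 ]
tr [ 0.7152 -0.1069  0.063 ]
bl [0.4791 0.0533 0.063 ]
br [ 0.4668 -0.0751  0.063 ]
g1 [0.6794 0.0862 0.065 ]
g2 [0.5526 0.1014 0.065 ]
div1 [0.6031 0.0301 0.06  ]
div2 [ 0.5893 -0.0819  0.06  ]
tray
t [0.6933 0.4177 0.018 ]
t [0.7083 0.2153 0.018 ]
t [0.3586 0.1876 0.018 ]
t [0.3435 0.3893 0.018 ]
[0.52591276 0.30250844 0.018     ] [np.float64(0.20294523182138047), np.float64(0.35083092447678454), np.float64(0.20226760163598922), np.float64(0.3509982196545079)]
green [0.3858 0.0118 0.07  ]
red [ 0.2743 -0.2238  0.07  ]
purple [ 0.3097 -0.3623  0.07  ]
gl1 [0.7947 0.0446 0.1   ]
gl2 [ 0.7829 -0.0416  0.1   ]
sc [ 0.7971 -0.2084  0.    ]
scene
a [ 0.5501 -0.2011  0.092 ]
b [ 0.4604 -0.2438  0.092 ]
c [ 0.4782 -0.3372  0.092 ]
d [ 0.5828 -0.3626  0.092 ]
```

```bash
cat >> h.py <<'E'
import math
DC=np.array([.540,-.2885]); CC=np.array([.5975,-.0262]); CY=-7.0
def slot(s,dy=0):
    a=math.radians(CY); return CC+np.array([math.cos(a)*s-math.sin(a)*dy, math.sin(a)*s+math.cos(a)*dy])
def ik(xy,z,yaw,ref=None):
    """least-motion IK over yaw, yaw+180; list joints"""
    best=None; j0=np.array(m.get_joints())
    for y in (yaw,yaw+180):
        y=(y+180)%360-180
        q=m.solve_ik([*xy,z],[180,0,y])
        if q is not None:
            d=np.abs(np.array(q)-j0).max()
            if best is None or d<best[0]: best=(d,q,y)
    return best
E
python3 - <<'E'
from h import *
for n,p in dict(a=(.5505,-.2025),b=(.459,-.2455),c=(.476,-.339),d=(.5815,-.364)).items():
    p=np.array(p); r=p-DC; phi=math.degrees(math.atan2(r[1],r[0]))
    for z in (.25,.079):
        b=ik(p,z,phi+90); print(n,round(np.linalg.norm(r),3),round(phi),z, b and (round(b[0]),np.round(b[1]),round(b[2])))
for s in (-90.5,-33,33,90.5):
    b=ik(slot(s/1000),.066,CY); print(s,slot(s/1000).round(3),b and (round(b[0]),np.round(b[1]),round(b[2])))
E
```

```text
a 0.087 83 0.25 (80, array([ 26.,  18., -13.,  98.,   4.,  65., -85.]), -7)
a 0.087 83 0.079 (81, array([ 44.,  33., -38., 106.,  27.,  50.,  76.]), 173)
b 0.092 152 0.25 (25, array([ 43.,  13., -23., 106.,   5.,  63., -10.]), 62)
b 0.092 152 0.079 (28, array([ 41.,  24., -21., 116.,  13.,  42., -17.]), 62)
c 0.082 -142 0.25 (64, array([ 56.,  20., -31.,  97.,  11.,  66.,  59.]), 128)
c 0.082 -142 0.079 (57, array([ 53.,  31., -29., 107.,  20.,  47.,  52.]), 128)
d 0.086 -61 0.25 (33, array([ 36.,  27., -10.,  84.,   5.,  69., -37.]), 29)
d 0.086 -61 0.079 (34, array([ 35.,  36., -10.,  93.,   7.,  51., -38.]), 29)
-90.5 [ 0.508 -0.015] (58, array([ 31.,  30., -43., 117.,  29.,  44.,  53.]), 173)
-33 [ 0.565 -0.022] (59, array([ 29.,  34., -42., 109.,  30.,  48.,  54.]), 173)
33 [ 0.63 -0.03] (59, array([ 29.,  40., -44., 100.,  33.,  54.,  54.]), 173)
90.5 [ 0.687 -0.037] (60, array([ 29.,  45., -46.,  92.,  36.,  59.,  55.]), 173)
```

```bash
cat >> h.py <<'E'
def hover(xy,z,yaw):
    b=ik(xy,z,yaw); m.move_pose([*xy,z],[180,0,b[2]]); return b[2]
E
python3 - <<'E'
from h import *
hover(slot(0),.24,CY)
snap('wrist','w1'); print(m.get_clock(),m.get_ee_pos())
hover((.5505,-.2025),.22,83+90)
snap('wrist','w2'); snap('top','top1'); print(m.get_clock(),m.get_ee_pos(),m.get_tool_rot())
E
```

```text
2.7167 [ 0.59754908 -0.02748131  0.23977535]
3.575 [ 0.5514844  -0.19986311  0.22057613] [1.79938221e+02 6.99230731e-02 1.73219601e+02]
```

View pics/w1.png

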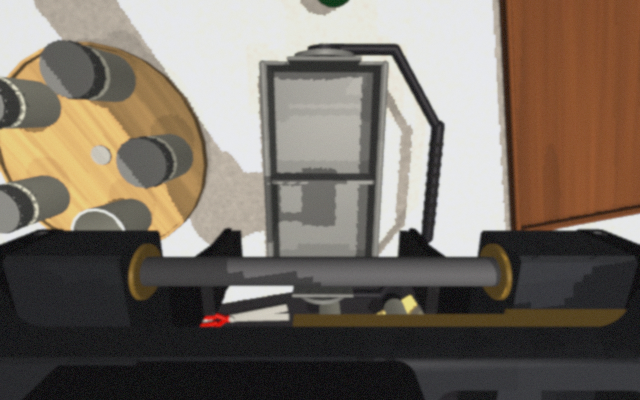

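View pics/w2.png

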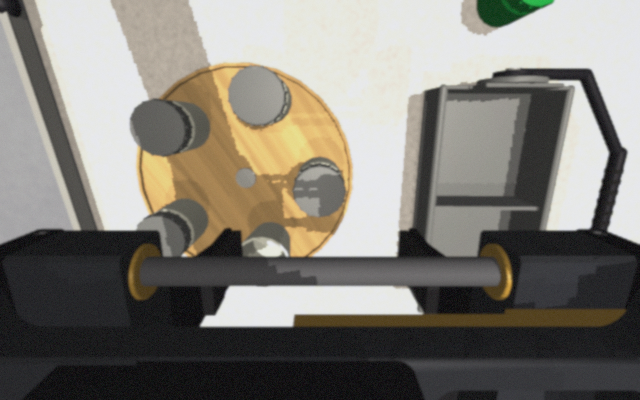

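View pics/top1.png

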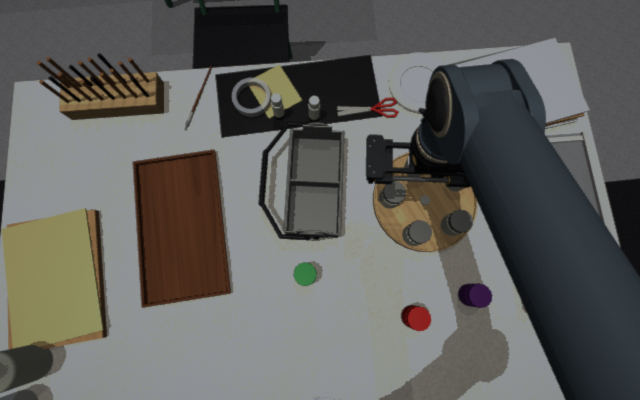

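Run:
```python
from h import *
crop('w1','w1c',250,40,450,240,3)
crop('w2','w2c',130,60,360,260,3)
```

```text
(no output)
```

View pics/w1c.png

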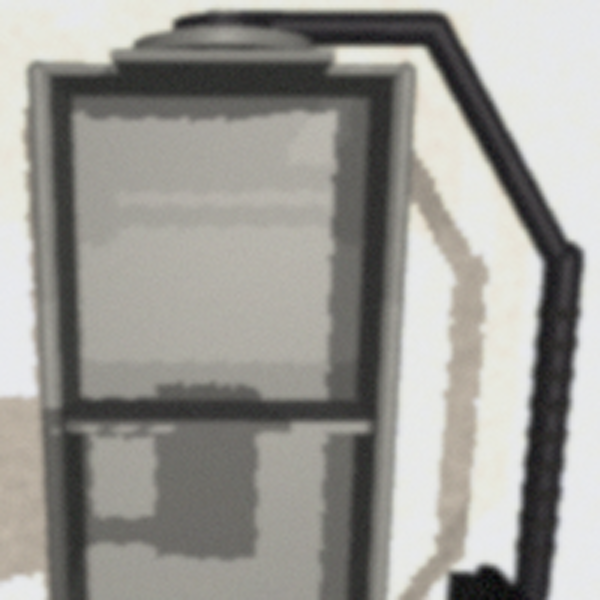

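View pics/w2c.png

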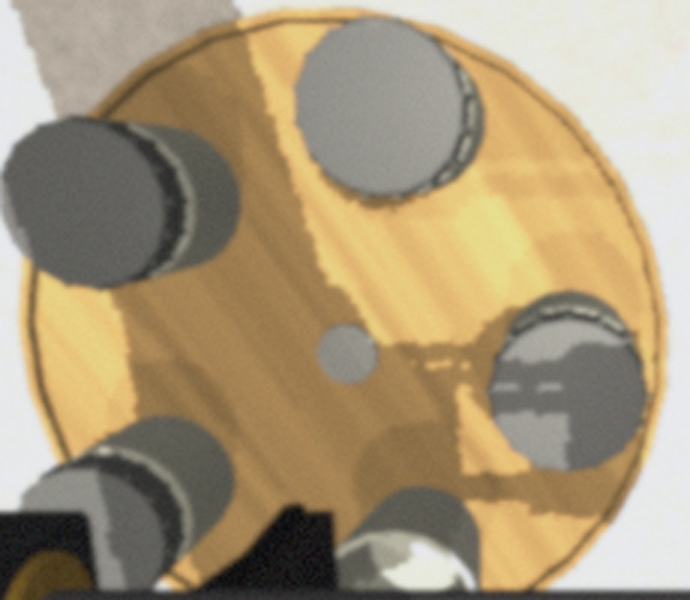

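Run:
```python
from h import *
def tc(u,v,x0,y0,s): return (u+.5)/s-.5+x0,(v+.5)/s-.5+y0
for n,u,v,z in [('a',567,393,.092),('b',380,110,.092),('c',85,202,.092),('disc',347,353,.022)]:
    print(n,ray('w2',*tc(u,v,130,60,3),z).round(4))
for n,u,v,z in [('bl',415,66,.063),('br',30,63,.063),('dl',375,427,.06),('dr',60,428,.06),('edgeR',390,550,.063),('edgeL',47,550,.063),('g1',572,250,.065)]:
    print(n,ray('w1',*tc(u,v,250,40,3),z).round(4))
print(proj('w2',m.get_ee_pos()), m.get_ee_pos())
```

```text
a [ 0.5495 -0.2023  0.092 ]
b [ 0.4578 -0.2466  0.092 ]
c [ 0.4731 -0.3395  0.092 ]
disc [ 0.5397 -0.2878  0.022 ]
bl [0.4838 0.0553 0.063 ]
br [ 0.4669 -0.0725  0.063 ]
dl [0.6059 0.0328 0.06  ]
dr [ 0.5917 -0.0836  0.06  ]
edgeR [0.6537 0.0342 0.063 ]
edgeL [ 0.6375 -0.0958  0.063 ]
g1 [0.5503 0.1053 0.065 ]
[322.91770059 246.73092802] [ 0.5514844  -0.19986311  0.22057613]
```

```bash
sed -i 's/CC=np.array(\[.5975,-.0262\])/CC=np.array([.598,-.0258])/' h.py
cat >> h.py <<'E'
def pick(xy,z=.079,yaw=None):
    xy=np.array(xy); r=xy-DC; 
    if yaw is None: yaw=math.degrees(math.atan2(r[1],r[0]))+90
    y=hover(xy,.16,yaw); m.hold(.3); print('hover',m.get_ee_pos().round(4),m.get_tool_rot().round(1))
    m.move_l([*xy,z],speed=.1); m.hold(.3); print('down',m.get_ee_pos().round(4),m.get_force().round(2))
    m.gripper_close(); print('w',m.get_gripper_width(),m.get_force().round(2))
    m.move_l([*xy,.23],speed=.12); print('up w',m.get_gripper_width(),m.get_force().round(2),m.get_clock())
E
python3 - <<'E'
from h import *
pick((.550,-.2024))
snap('scene','s2');snap('wrist','w3')
E
```

```text
hover [ 0.551  -0.2024  0.1616] [-180.     0.2  173.4]
down [ 0.5502 -0.2025  0.0795] [-0.32 -0.4   0.24]
w 0.5909724546577865 [ 0.29  0.06 -0.49]
up w 0.5856400023482116 [-0.3  -0.25 -0.77] 7.6
```

View pics/s2.png

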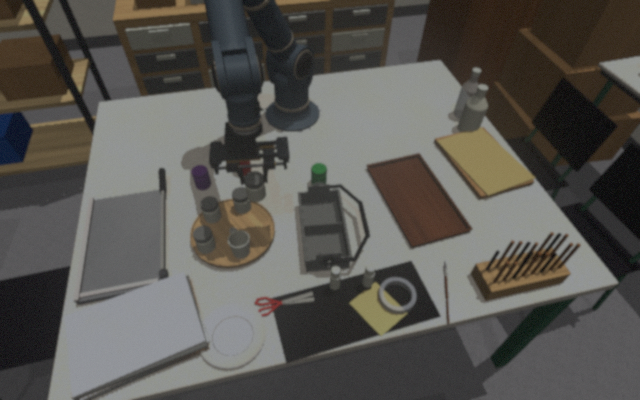

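View pics/w3.png

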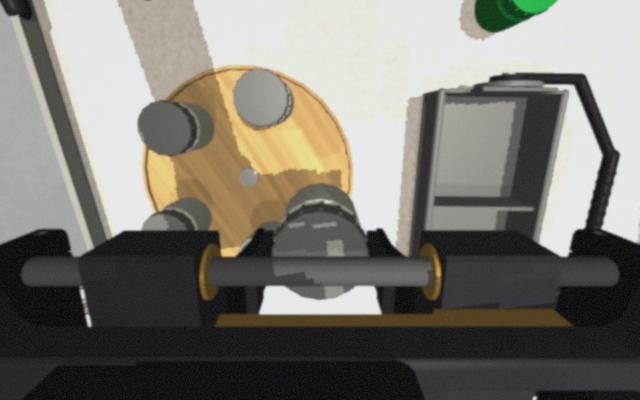

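```bash
cat >> h.py <<'E'
def place(s,tag,zrel=.066):
    xy=slot(s); y=hover(xy,.23,CY); m.hold(.2)
    m.move_l([*xy,.12],speed=.15); m.move_l([*xy,zrel],speed=.06); m.hold(.3)
    print('down',xy.round(4),m.get_ee_pos().round(4),m.get_force().round(2),m.get_ft_torque().round(2),'w',m.get_gripper_width())
    m.ungrasp(); m.hold(.2); m.move_l([*xy,.2],speed=.15)
    snap('wrist','w_'+tag); print(m.get_clock())
E
python3 - <<'E'
from h import *
place(.033,'p1'); 
hover((.45,.05),.25,0); snap('top','top2'); snap('scene','s3')
E
```

```text
down [ 0.6308 -0.0298] [ 0.6309 -0.0299  0.0663] [-1.04 -0.24  0.56] [ 0.13 -0.12  0.05] w 0.5883964448225882
13.0917
```

View pics/top2.png

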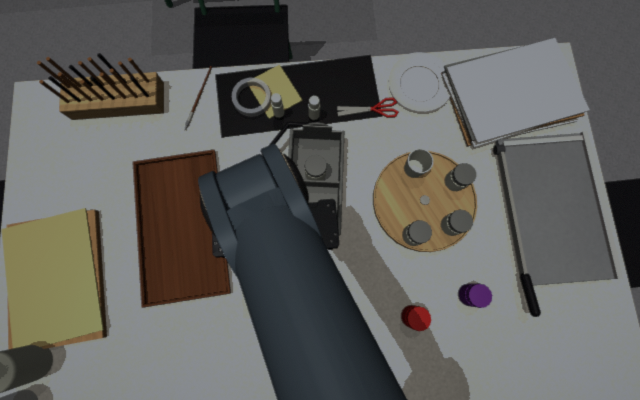

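View pics/w_p1.png

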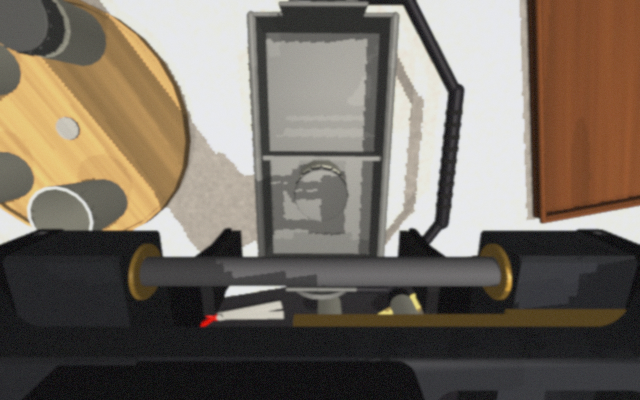

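Run:
```python
from h import *
crop('top2','t2c',365,140,485,260,5)
```

```text
(no output)
```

View pics/t2c.png

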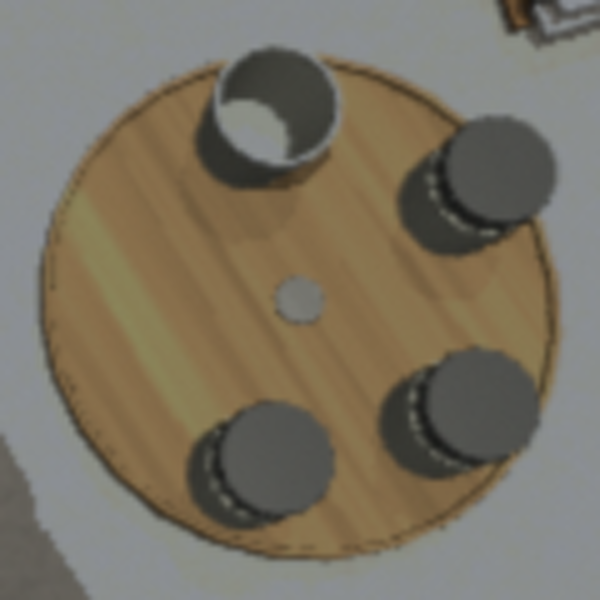

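Run:
```python
from h import *
pick((.458,-.2465)); 
if m.get_gripper_width()>.5: place(-.033,'p2')
hover((.45,.05),.25,0); snap('top','top3'); snap('scene','s4')
crop('top3','t3c',365,140,485,260,5)
```

```text
hover [ 0.4584 -0.2458  0.1604] [-180.   -0. -117.]
down [ 0.4582 -0.2467  0.0794] [ 0.18  0.2  -0.49]
w 0.5886925395357787 [-0.02 -0.36 -0.05]
up w 0.5897568595720925 [-1.5  -0.1  -1.74] 18.9083
down [ 0.5652 -0.0218] [ 0.5654 -0.0218  0.0662] [-0.71  0.27 -0.8 ] [ 0.12 -0.11 -0.02] w 0.5886466821914997
24.8667
```

View pics/t3c.png

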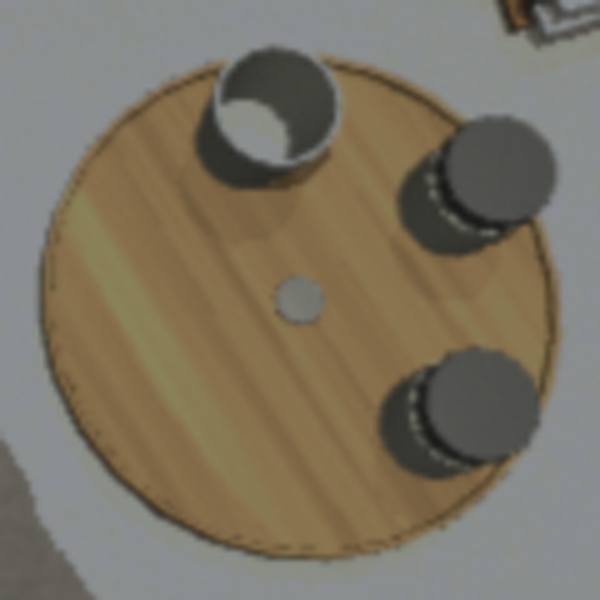

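View pics/w_p2.png

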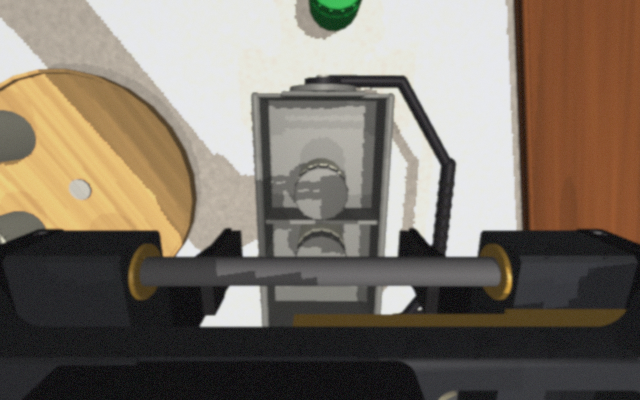

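Run:
```python
from h import *
pick((.4735,-.340)); 
if m.get_gripper_width()>.5: place(-.0905,'p3')
hover((.45,.05),.25,0); snap('top','top4'); snap('scene','s5')
crop('top4','t4c',365,140,485,260,5)
```

```text
hover [ 0.4739 -0.3394  0.1603] [180.    0.  127.8]
down [ 0.4737 -0.3402  0.0794] [ 0.27  0.54 -1.06]
w 0.588526801246919 [ 0.39 -0.32  0.62]
up w 0.5894591532046385 [ 0.77 -0.11 -0.95] 30.7583
down [ 0.5082 -0.0148] [ 0.5083 -0.0149  0.0662] [-0.51  0.25 -0.84] [ 0.09 -0.15  0.04] w 0.588188283983834
36.6083
```

View pics/t4c.png

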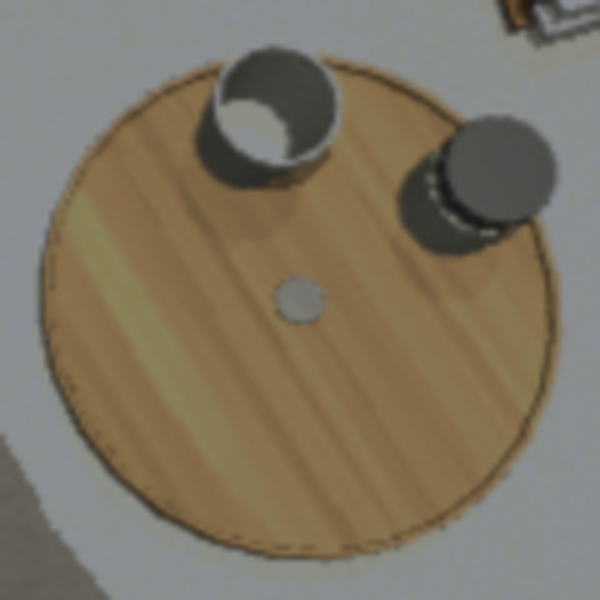

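View pics/w_p3.png

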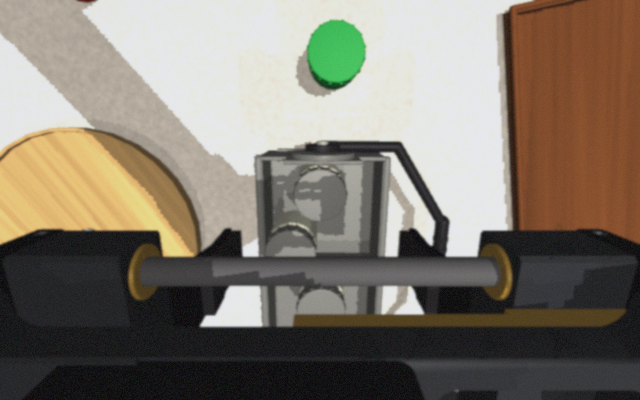

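Run:
```python
from h import *
pick((.5806,-.3650)); 
if m.get_gripper_width()>.5: place(.0905,'p4')
snap('scene','s6'); crop('s6','s6c',280,150,400,290,4)
hover(slot(-.12),.3,CY); snap('wrist','w5')
hover((.40,-.25),.25,0); snap('top','top5'); snap('scene','s7')
crop('top5','t5c',255,110,355,245,4.4); crop('s7','s7c',280,150,400,290,4)
```

```text
hover [ 0.5809 -0.3644  0.1605] [-180.    0. -152.]
down [ 0.5808 -0.3652  0.0795] [ 0.52 -0.01  0.27]
w 0.5876586641294937 [ 0.52 -0.81 -0.85]
up w 0.5881814383803735 [-0.73 -0.09 -0.36] 42.5
down [ 0.6878 -0.0368] [ 0.6879 -0.0369  0.0663] [ 0.8  -0.05 -0.62] [ 0.08 -0.18  0.05] w 0.5911746362351634
48.4083
```

View pics/t5c.png

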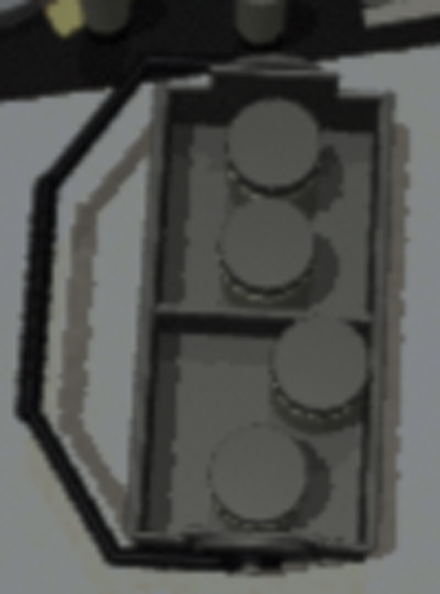

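View pics/s7c.png

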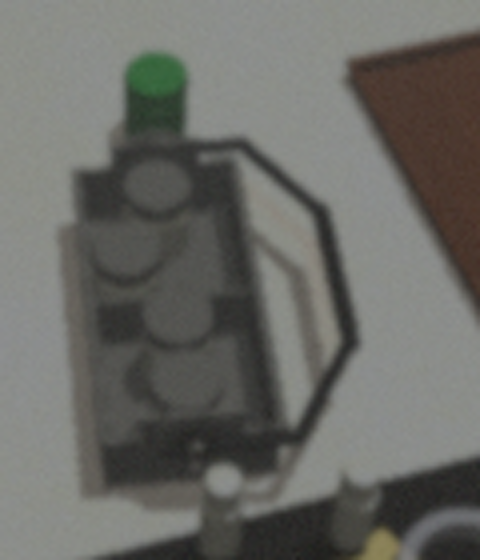

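View pics/top5.png

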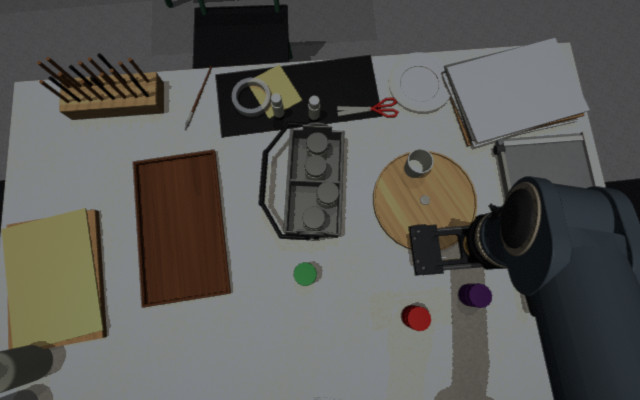

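```bash
cat >> h.py <<'E'
from scipy.spatial.transform import Rotation as Ro
def frame(yaw):
    a=math.radians(yaw); return np.array([math.cos(a),math.sin(a),0]),np.array([-math.sin(a),math.cos(a),0])
Z=np.array([0,0,1.])
def tilt_rpy(yaw,tilt,sg):
    """tool z = -y*sin(tilt) - z*cos(tilt) in caddy frame; tool x = sg*n"""
    X,Y=frame(yaw); s,c=math.sin(math.radians(tilt)),math.cos(math.radians(tilt))
    tz=-Y*s-Z*c; n=-Y*c+Z*s; tx=sg*n; ty=np.cross(tz,tx)
    return Ro.from_matrix(np.column_stack([tx,ty,tz])).as_euler('xyz',degrees=True),tz,n
E
python3 - <<'E'
from h import *
def tc(u,v,x0,y0,s): return (u+.5)/s-.5+x0,(v+.5)/s-.5+y0
for n,u,v,z in [('g1',42,185,.065),('g2',27,410,.065),('tl',157,80,.063),('tr',393,93,.063),('bl',130,540,.063),('br',372,552,.063)]:
    print(n,ray('top5',*tc(u,v,255,110,4.4),z).round(4))
X,Y=frame(CY); C3=np.array([*CC,0])
print(proj('top5',[*(CC+.12*Y[:2]),.065]))
for tilt in (30,40,45,50,60):
  for sg in (1,-1):
    rpy,tz,n=tilt_rpy(CY,tilt,sg); r=[]
    for th in np.linspace(0,1.55,8):
        B=C3+.065*Z+.12*(math.cos(th)*Y+math.sin(th)*Z)
        q=m.solve_ik(B-n*.018+tz*.02,rpy); r.append(None if q is None else np.round(q).astype(int).tolist())
    print(tilt,sg,rpy.round(1),sum(x is not None for x in r),r[0],r[-1])
E
```

```text
g1 [0.6774 0.0874 0.065 ]
g2 [0.5544 0.1016 0.065 ]
tl [0.7336 0.0217 0.063 ]
tr [ 0.7161 -0.1063  0.063 ]
bl [0.4823 0.0522 0.063 ]
br [ 0.4665 -0.0717  0.063 ]
[263.0530122  178.18611369]
30 1 [180. -30. -97.] 8 [8, 54, -54, 94, 60, 88, 107] [24, 44, -62, 97, 58, 91, 119]
30 -1 [180.  30.  83.] 8 [-4, 46, -33, 95, 48, 75, -65] [11, 34, -39, 98, 46, 79, -53]
40 1 [-180.  -40.  -97.] 8 [4, 58, -52, 91, 63, 97, 105] [18, 46, -58, 97, 62, 99, 116]
40 -1 [180.  40.  83.] 8 [-6, 50, -35, 92, 53, 86, -69] [9, 39, -43, 97, 55, 90, -59]
45 1 [-180.  -45.  -97.] 8 [1, 59, -51, 90, 65, 101, 104] [15, 47, -57, 96, 64, 102, 114]
45 -1 [-180.   45.   83.] 8 [-7, 53, -36, 91, 56, 91, -71] [8, 42, -44, 97, 58, 95, -62]
50 1 [-180.  -50.  -97.] 8 [-1, 61, -50, 89, 66, 105, 104] [13, 49, -55, 96, 66, 106, 113]
50 -1 [180.  50.  83.] 8 [-8, 55, -36, 89, 58, 96, -72] [7, 44, -45, 96, 61, 100, -64]
60 1 [-180.  -60.  -97.] 8 [-5, 63, -45, 86, 67, 112, 103] [9, 52, -52, 95, 69, 114, 111]
60 -1 [-180.   60.   83.] 8 [-9, 60, -37, 86, 62, 107, -75] [5, 49, -46, 95, 66, 110, -68]
```

```bash
cat >> h.py <<'E'
def swing_pt(th,gap=0.,back=0.,tilt=45,off=.018,L=.02):
    X,Y=frame(CY); rpy,tz,n=tilt_rpy(CY,tilt,1)
    B=np.array([*CC,.065])+.12*(math.cos(th)*Y+math.sin(th)*Z)+.0*X
    return B-n*(off+gap)+tz*(L-back), rpy
E
python3 - <<'E'
from h import *
m.move_pose([.5,.1,.4],[180,0,-97]); m.gripper_close()
p,r=swing_pt(0,.012,.15); print(p,r)
m.move_pose([p[0],p[1]+.03,.3],r); m.move_l(p,speed=.15)
p,r=swing_pt(0,.012,0); m.move_l(p,speed=.1); m.hold(.3)
print(m.get_ee_pos(),p,m.get_force(),m.get_clock())
snap('scene','s8'); snap('wrist','w8'); crop('s8','s8c',270,120,430,280,4)
E
```

```text
[0.62641226 0.20559932 0.13571068] [-180.  -45.  -97.]
[0.61355059 0.10051197 0.02976326] [0.61348607 0.1003239  0.02964466] [-0.07878762  0.70341318  0.40216341] 58.0
```

View pics/s8c.png

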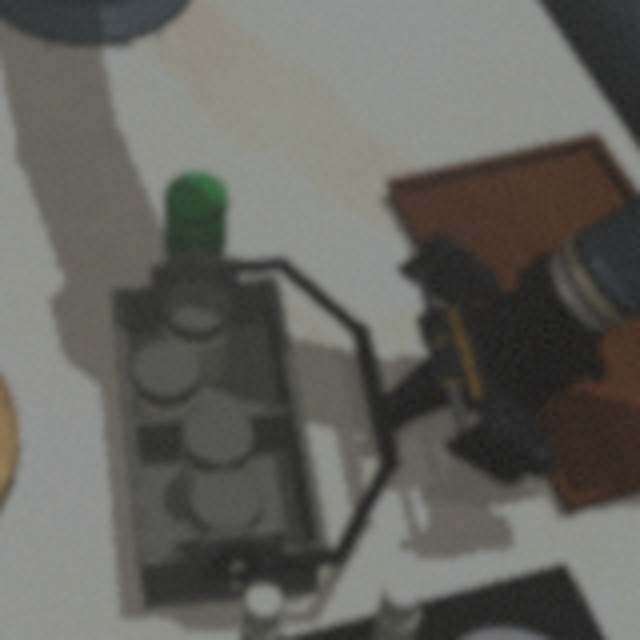

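View pics/w8.png

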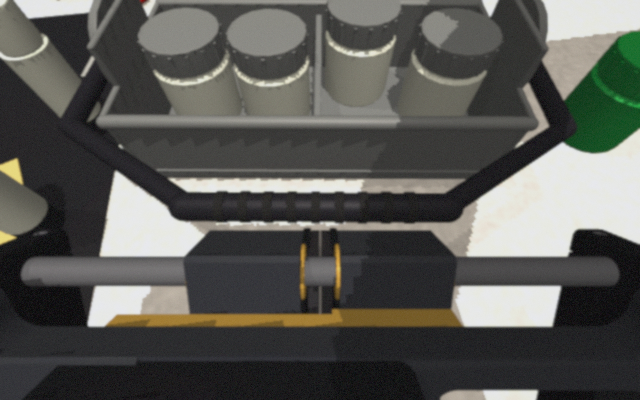

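Run:
```python
from h import *
m.move_l(swing_pt(0)[0],speed=.05)
for th in np.linspace(.1,.7,7):
    m.move_l(swing_pt(th)[0],speed=.06); print(round(th,2),m.get_force().round(1))
snap('wrist','w9');snap('scene','s9');crop('s9','s9c',270,120,430,280,4); print(m.get_clock())
```

```text
0.1 [-0.3  1.3 -0.9]
0.2 [ 1.7  2.4 -1. ]
0.3 [ 0.9  1.5 -0.2]
0.4 [ 0.9  0.6 -0. ]
0.5 [ 1.3  0.8 -0.4]
0.6 [ 1.   1.3 -1.4]
0.7 [ 0.9  0.5 -1.5]
61.0417
```

View pics/w9.png

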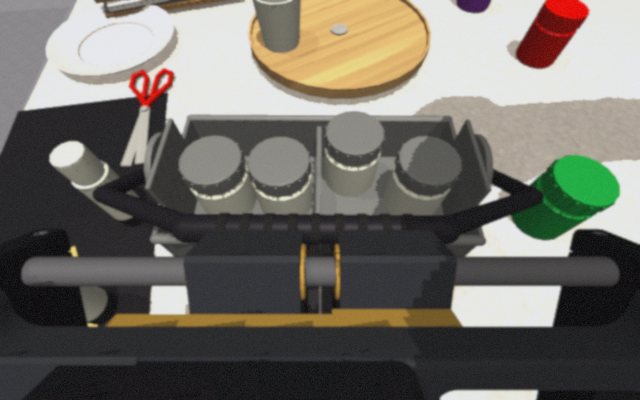

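View pics/s9c.png

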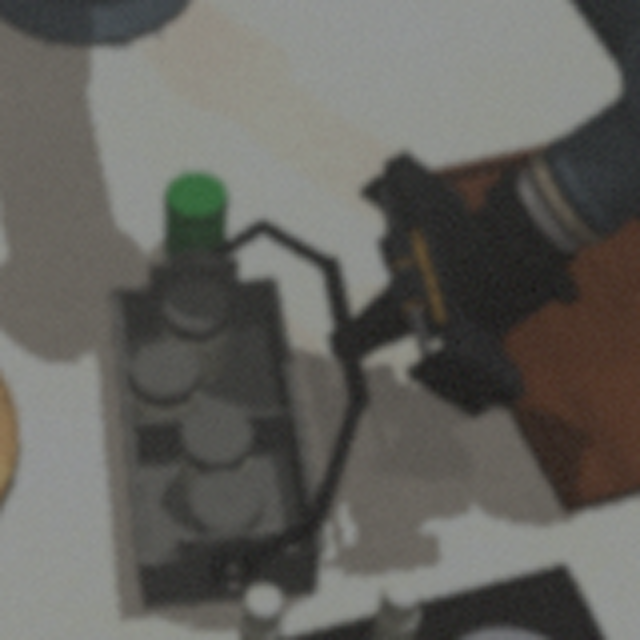

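Run:
```python
from h import *
for th in np.linspace(.8,1.5,8):
    m.move_l(swing_pt(th)[0],speed=.06); print(round(th,2),m.get_force().round(1))
m.hold(.4)
snap('wrist','w10');snap('scene','s10');crop('s10','s10c',270,120,430,280,4); print(m.get_clock())
```

```text
0.8 [-0.2  0.6 -0.3]
0.9 [0.3 0.8 0.2]
1.0 [-0.3  0.1 -0.1]
1.1 [-0.4  1.  -0.5]
1.2 [0.4 0.7 0.7]
1.3 [-1.  -0.2  0.8]
1.4 [-0.2  0.5  0.7]
1.5 [0.3 0.8 0.4]
64.3417
```

View pics/w10.png

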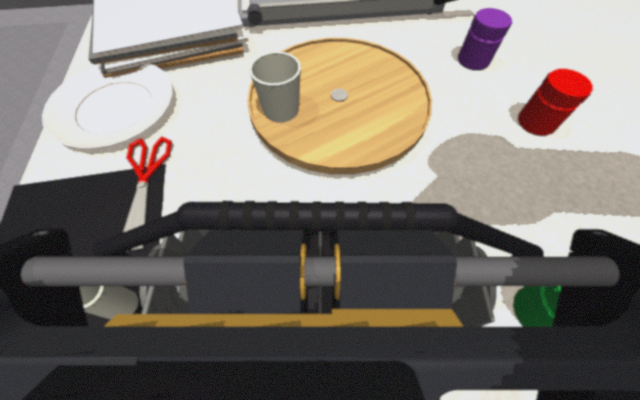

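View pics/s10c.png

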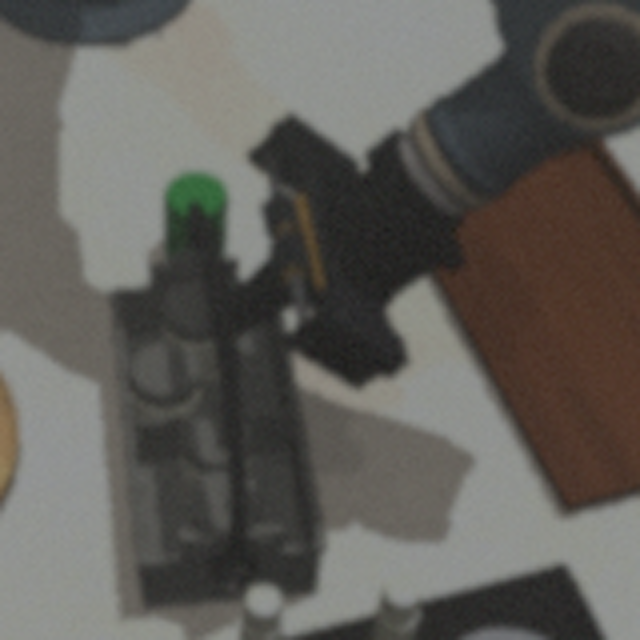

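Run:
```python
from h import *
m.move_l(swing_pt(1.5,.02,.12)[0],speed=.12); snap('wrist','w11')
m.move_l(m.get_ee_pos()+np.array([-.1,.08,.08]),speed=.15)
snap('scene','s11');crop('s11','s11c',270,120,430,280,4); snap('top','top6'); crop('top6','t6c',240,100,360,250,4);print(m.get_clock())
```

```text
66.8083
```

View pics/w11.png

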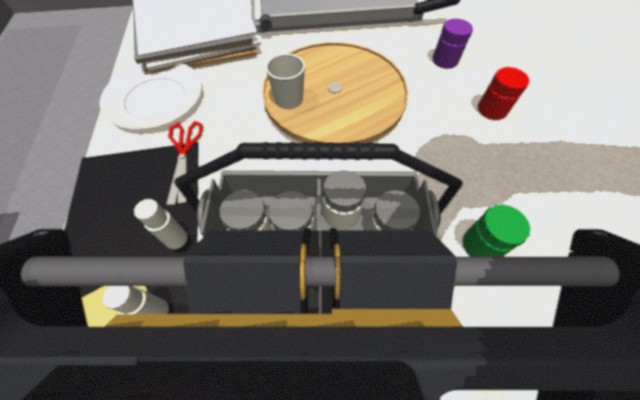

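View pics/s11c.png

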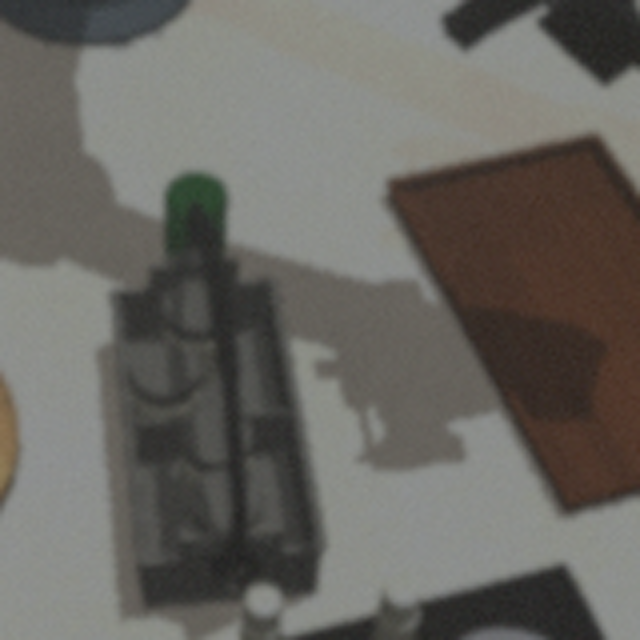

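View pics/t6c.png

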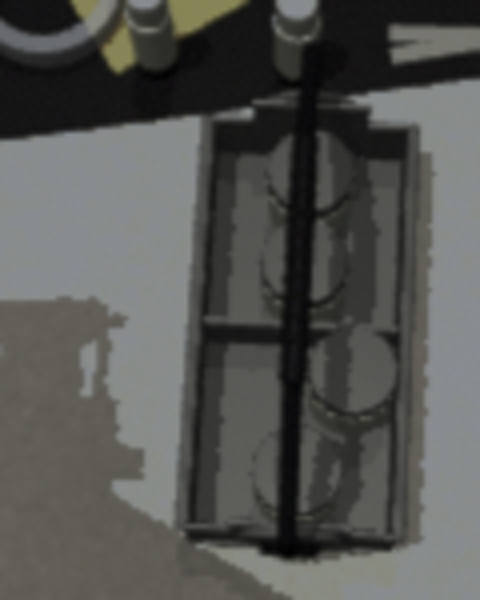

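Run:
```python
from h import *
def tc(u,v,x0,y0,s): return (u+.5)/s-.5+x0,(v+.5)/s-.5+y0
for u,v in [(301,200),(298,260),(291,370)]:
    p=ray('top6',*tc(u,v,240,100,4),.185); d=p[:2]-CC; X,Y=frame(CY); print(p.round(4),'cx',d@X[:2],'cy',d@Y[:2])
for sx in(-.06,.06): print(proj('top6',[*slot(sx),.185]))
# grasp ik
TC=(.526,.3025)
for xy,yaws in [(CC,(CY,CY+180)),(TC,(4.5,184.5))]:
  for y in yaws:
    y=(y+180)%360-180
    for z in (.27,.166):
      q=m.solve_ik([*xy,z],[180,0,y]); print(xy,y,z,q is not None and np.round(q))
# glue rel to caddy
for p in [(.7947,.0446),(.7829,-.0416),(.3858,.0118)]:
    d=np.array(p)-CC; print(d@X[:2],d@Y[:2])
```

```text
[ 0.6311 -0.0287  0.185 ] cx 0.03318899298132798 cy 0.00119807228792652
[ 0.5992 -0.0246  0.185 ] cx 0.0010912081446983546 cy 0.0013379986592644822
[ 0.5423 -0.0166  0.185 ] cx -0.05639048918162944 cy 0.002337830273181644
[313.46338727 193.93282042]
[316.01520995 137.31206427]
[ 0.598  -0.0258] -7.0 0.27 [-46.  28.  64.  98. -26.  71. -73.]
[ 0.598  -0.0258] -7.0 0.166 [-45.  36.  64. 105. -37.  63. -64.]
[ 0.598  -0.0258] 173.0 0.27 [  8.  18. -13.  95.   4.  68.  78.]
[ 0.598  -0.0258] 173.0 0.166 [  9.  24. -14. 102.   7.  56.  75.]
(0.526, 0.3025) 4.5 0.27 [-78.  29.  64.  97. -27.  72. -93.]
(0.526, 0.3025) 4.5 0.166 [-76.  37.  64. 103. -37.  64. -85.]
(0.526, 0.3025) -175.5 0.27 [-19.  20. -20.  93.   7.  68.  54.]
(0.526, 0.3025) -175.5 0.166 [-19.  25. -19. 100.  10.  57.  52.]
0.18665422625212563 0.09384694892334157
0.18544731906428183 0.006851412399678888
-0.21520058069032208 0.011459060631141414
```

Run:
```python
from h import *
m.move_pose([.5,.12,.36],[180,0,173]); m.ungrasp()
X,Y=frame(CY); g=CC+.0015*Y[:2]
m.move_pose([*g,.28],[180,0,173]); m.hold(.3); print(m.get_ee_pos().round(4))
m.move_l([*g,.166],speed=.1); m.hold(.3); print(m.get_ee_pos().round(4),m.get_force().round(2))
snap('wrist','w12')
m.gripper_close(); print(m.get_gripper_width()*87,m.get_force().round(2))
m.move_l([*g,.176],speed=.03); m.hold(.5); print(m.get_force().round(2),m.get_ft_torque().round(2),m.get_clock())
snap('scene','s12');crop('s12','s12c',270,120,430,280,4)
```

```text
[ 0.5981 -0.023   0.2809]
[ 0.5983 -0.0243  0.1663] [ 0.04  0.82 -0.15]
13.152698302062282 [-0.83 -0.56 -0.38]
[ 1.31  0.82 -8.4 ] [ 0.23 -0.23 -0.03] 74.175
```

View pics/s12c.png

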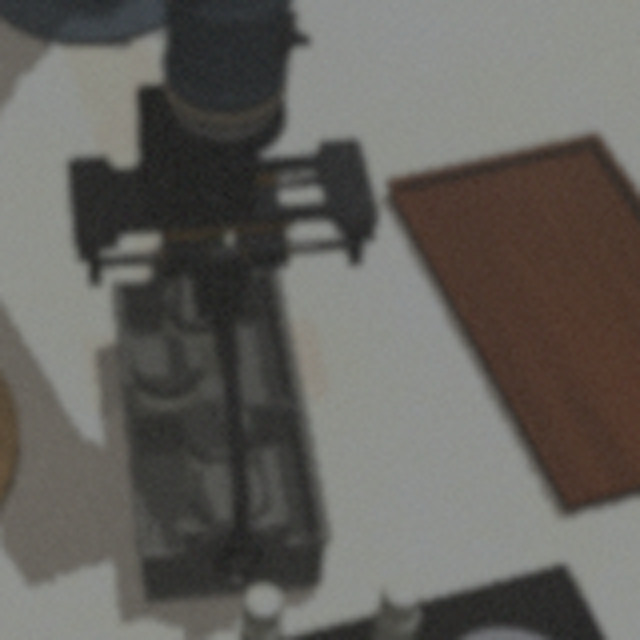

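View pics/w12.png

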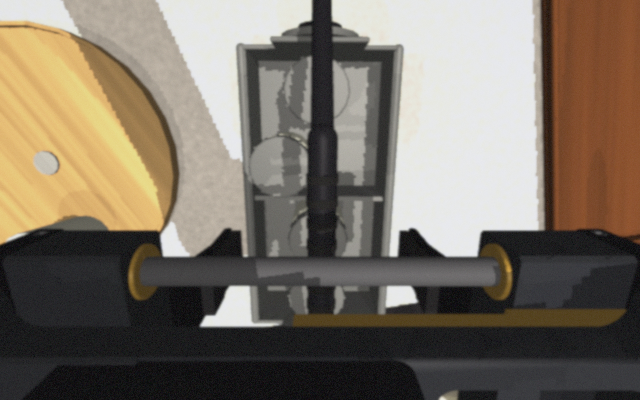

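Run:
```python
from h import *
m.move_l([*m.get_ee_pos()[:2],.24],speed=.08); m.hold(.3)
T=np.array([.526,.3025])
m.move_l([.575,.08,.24],[180,0,177],speed=.1)
m.move_l([*T,.24],[180,0,-175.5],speed=.1); m.hold(.6)
print(m.get_ee_pos().round(4),m.get_tool_rot().round(2),m.get_force().round(2),m.get_clock())
snap('scene','s13');crop('s13','s13c',290,80,490,250,4);snap('top','top7');snap('wrist','w13')
```

```text
[0.526  0.3025 0.24  ] [-180.     0.  -175.5] [ 0.25  0.27 -8.85] 79.7167
```

View pics/s13c.png

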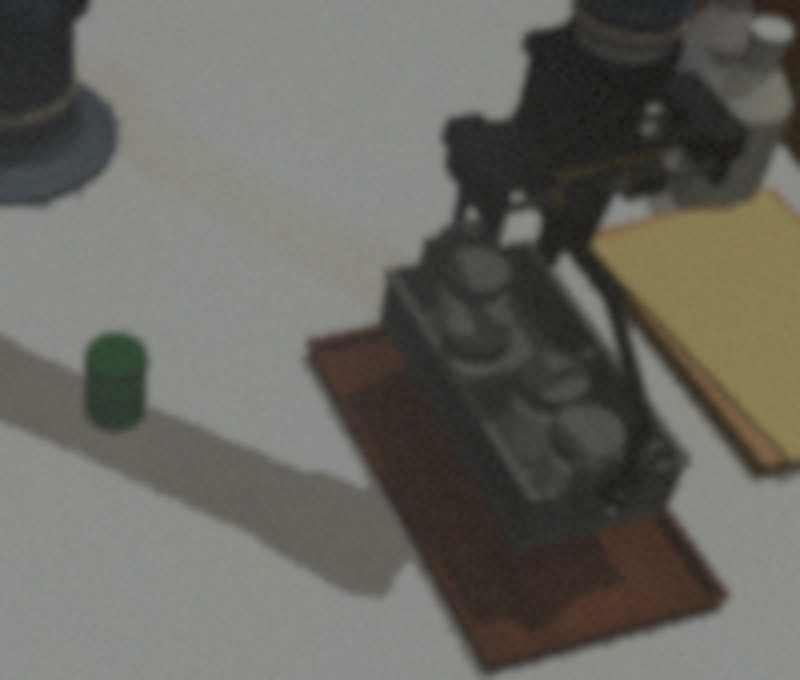

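View pics/top7.png

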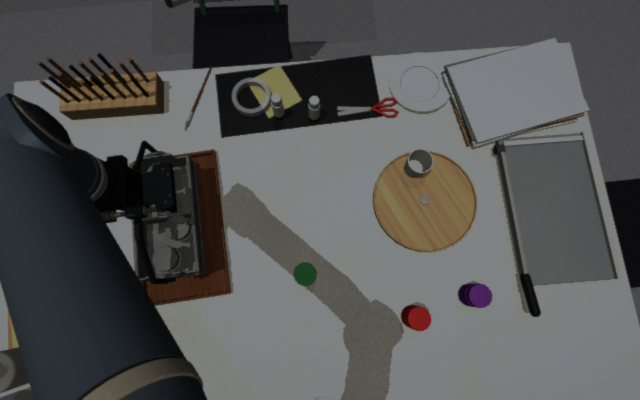

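View pics/w13.png

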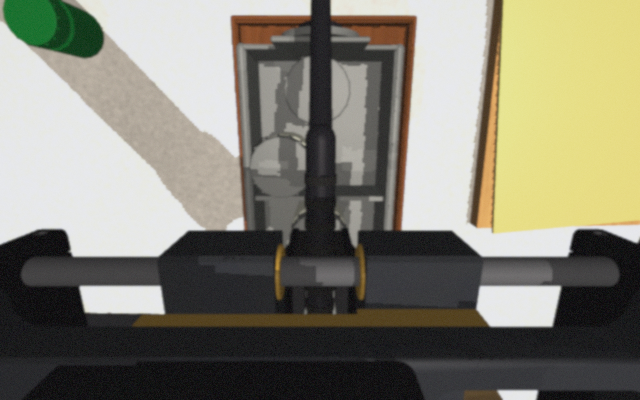

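Run:
```python
from h import *
T=np.array([.526,.3025])
m.move_l([*T,.178],speed=.06); m.hold(.4); f=m.get_force(); print(f.round(2))
z=.178
while z>.168:
    z-=.001; m.move_l([*T,z],speed=.02); m.hold(.2); f=m.get_force(); print(round(z,4),f.round(2),m.get_ee_pos()[2].round(4))
    if f[2]>-1.5: break
snap('wrist','w14'); snap('scene','s14'); crop('s14','s14c',290,80,490,250,4); print(m.get_clock())
```

```text
[ 0.37  0.34 -8.17]
0.177 [ 0.5   0.16 -8.93] 0.177
0.176 [-0.3   0.7  -9.21] 0.176
0.175 [-0.78  0.25 -9.07] 0.175
0.174 [-0.36  0.65 -8.74] 0.174
0.173 [ 0.49  0.18 -7.95] 0.173
0.172 [ 0.39  0.16 -8.55] 0.172
0.171 [-0.32  0.06 -6.08] 0.1713
0.17 [-2.66 -1.35  3.04] 0.171
85.15
```

View pics/s14c.png

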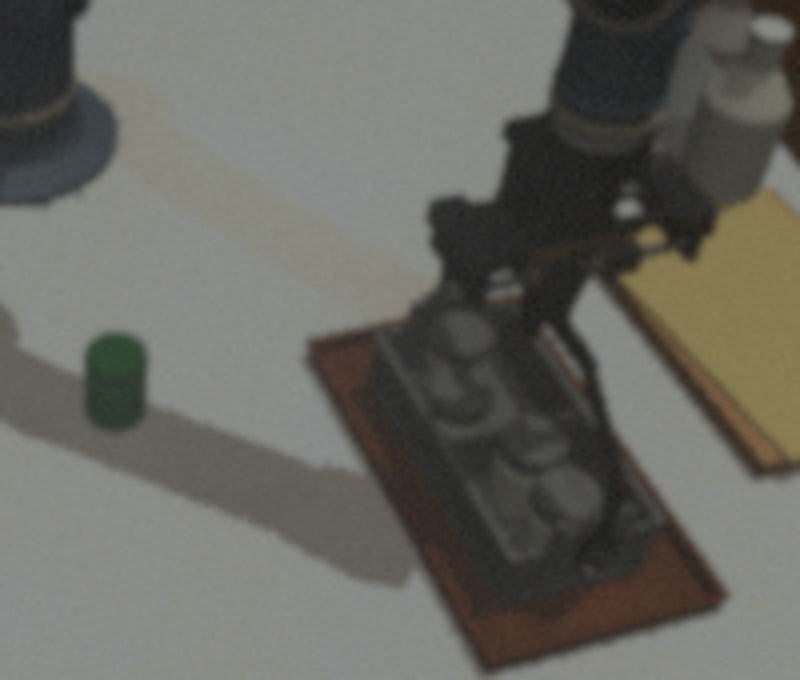

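View pics/w14.png

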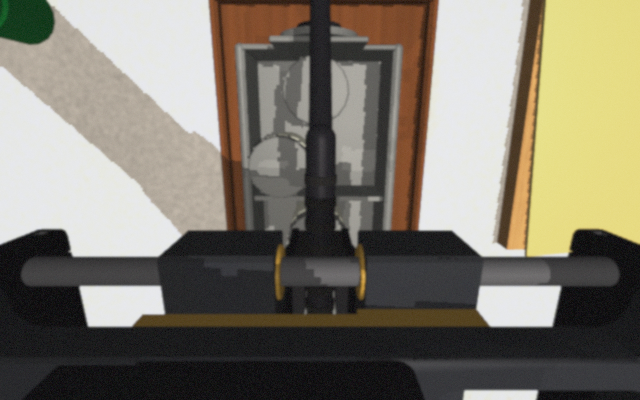

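Seated at z=0.171 as expected, inside the tray walls. Release and check.

Run:
```python
from h import *
m.move_l([.526,.3025,.171],speed=.02); m.ungrasp(); m.hold(.3)
m.move_l([.526,.3025,.29],speed=.08); snap('wrist','w15')
m.move_pose([.45,-.2,.35],[180,0,-175]); m.hold(.3)
snap('scene','s15'); snap('top','top8'); crop('s15','s15c',290,80,490,250,4); crop('top8','t8c',125,130,245,310,3.3); print(m.get_clock(),m.get_force())
```

```text
91.0083 [ 0.16332378 -0.69336996 -0.7150554 ]
```

View pics/s15c.png

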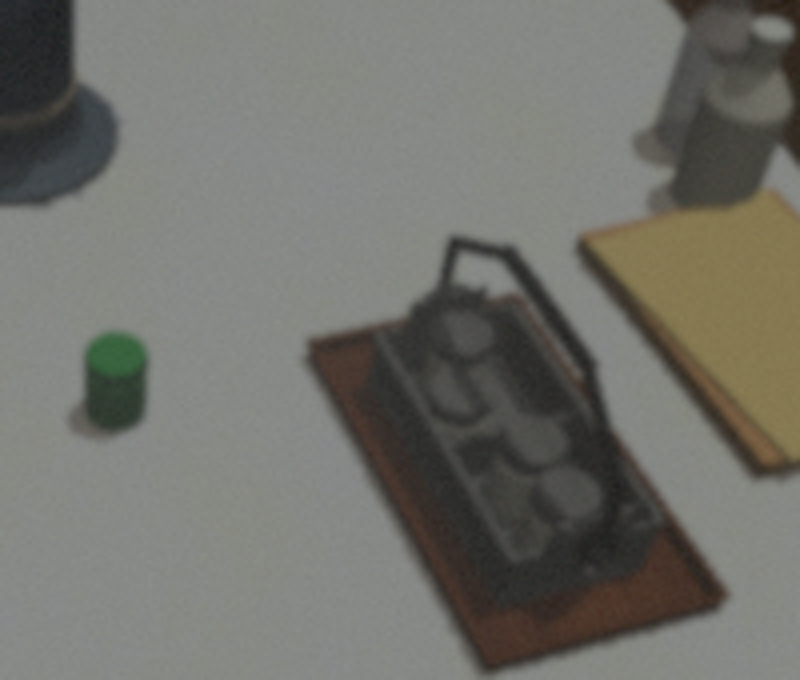

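View pics/t8c.png

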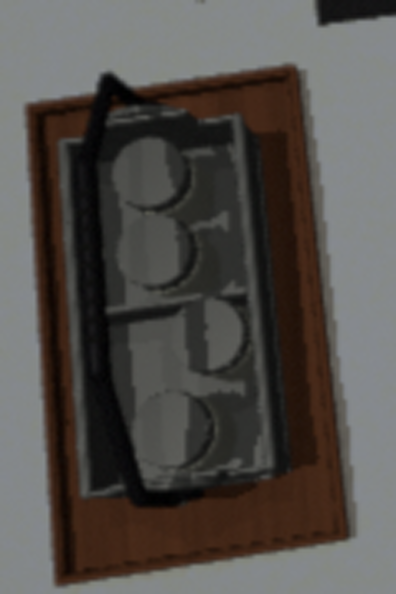

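View pics/top8.png

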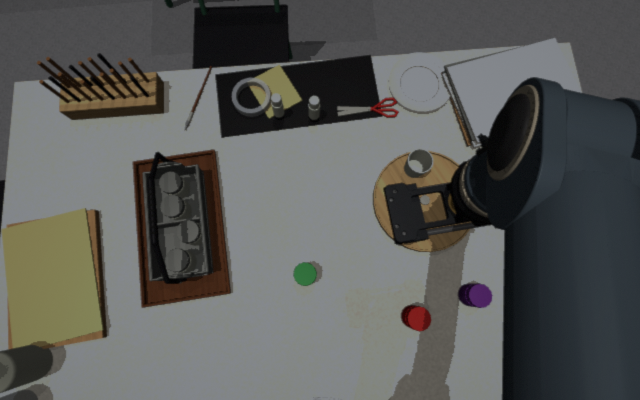

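Run:
```python
from h import *
def tc(u,v,x0,y0,s): return (u+.5)/s-.5+x0,(v+.5)/s-.5+y0
X,Y=frame(4.5)
P=lambda u,v,z: ray('top8',*tc(u,v,125,130,3.3),z)
c=[P(u,v,.068) for u,v in [(60,142),(240,117),(275,470),(85,495)]]
C=np.mean(c,0); print(C.round(4),[(x-C)[:2].round(3).tolist() for x in c], np.degrees(np.arctan2(*(c[0]-c[3])[1::-1])))
for u,v in [(88,200),(95,370)]:
    d=P(u,v,.19)-[.526,.3025,.19]; print('bar',d@X,d@Y)
crop('w15','w15c',180,0,460,240,2.8)
```

```text
[0.5272 0.2986 0.068 ] [[0.12, 0.074], [0.128, -0.054], [-0.121, -0.073], [-0.127, 0.053]] 4.669602861774433
bar 0.04364064703226311 -0.003212962762639843
bar -0.059583765718758994 -0.00020214844225628376
```

View pics/w15c.png

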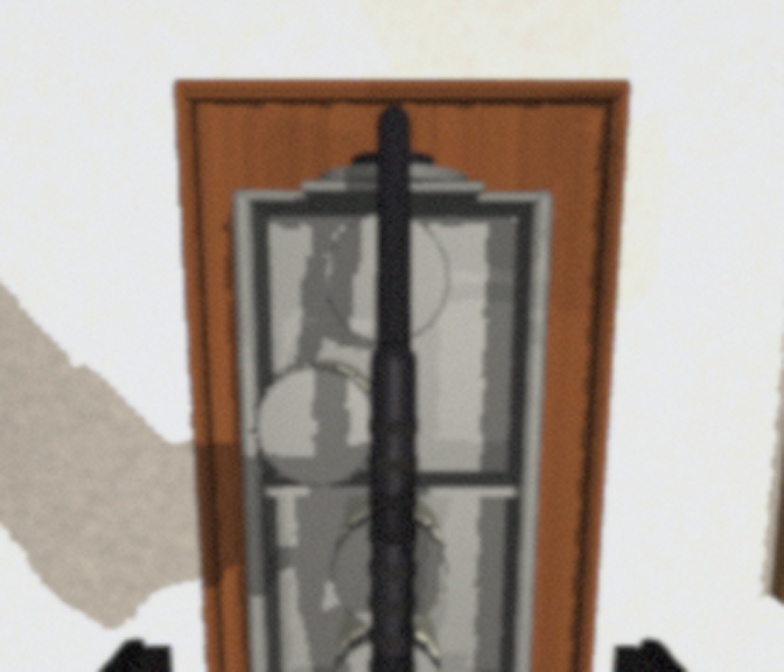

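The caddy sits flat and square inside the tray. The handle is upright over its centre, the pots are upright and the gripper is clear, so I'm handing in.

```bash
python3 -c "
from h import *
print(m.hand_in(), m.get_clock())"
```

```text
the job is handed in; nothing more can be done
the job is handed in; nothing more can be done
```

The job is done and handed in at about 91 s of the 210 s allowed. `hand_in` gives no verdict, so the result below rests on my own last pictures.

- **Pots:** I lifted all four grey-lidded pots off the turntable one at a time and stood them in the caddy, two in each compartment. The last pictures show all four upright. One ended about 30 mm to the side against the long wall of its compartment; it is still inside, so I left it there. I think this was the unannounced knock.
- **Handle:** I pushed it up from underneath with the closed fingers until it clicked. After the move, the bar measured within about 3 mm of upright over the caddy's middle.
- **Caddy in the tray:** I carried it by the handle and set it down. It touched down at the expected height, and I measured its centre within about 4 mm of the tray's centre and 0.2° off square. It is inside all the tray walls, and the gripper has let go and is clear.
- **Left alone:** The beaker is still upright on the turntable. The glue sticks, the scissors and the red, purple and green look-alikes are where they started.

No check failed. The scene camera read pot positions 1–4 mm differently from the top and wrist cameras, so I used the top and wrist readings, which agreed to within about 1–2 mm.

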